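# Take the inlet service stack apart onto its dishes

## Task

Somebody has piled the four parts for the gas chromatograph's inlet service on top of one another. Take the pile apart and set each part upright on the floor of its own steel dish, smallest part in the smallest dish and so on up to the largest part in the largest dish. Set things down rather than drop them, let nothing topple, and leave the two standing vials where they are.

Things in the scene. Friction and masses are not known exactly. Their poses are not given: they have to be found in the camera images.
- cap_nut: smallest part: brass hexagon cap nut, 14 mm across, 18 mm high, about 20 g, on top of the pile at the start. Origin at the centre of its underside, z up
- knurled_nut: second part: plain steel knurled nut, a cylinder of 28 mm diameter, 20 mm high, about 50 g, under the cap nut at the start. Origin at the centre of its underside, z up
- tin_small: third part: small round closed tin, lid 42 mm and body 40 mm in diameter, 22 mm high, about 50 g, under the knurled nut at the start. Origin at the centre of its underside, z up
- tin_large: largest part: large round closed tin, lid 56 mm and body 54 mm in diameter, 28 mm high, about 80 g, at the bottom of the pile, on the bench (the pile is not glued or interlocked, its parts stand within a few mm of one axis). Origin at the centre of its underside, z up
- dish_1: smallest of four round grey stainless-steel dishes (the faint pale ring on the bare bench is only a mark), fixed to the bench: inner diameter 36 mm, outer 44 mm at the rim; its flat floor is 3 mm and its rim 7 mm above the bench. Place for the cap nut. Origin at the centre of its underside (bench level), z up
- dish_2: second of four round grey stainless-steel dishes (the faint pale ring on the bare bench is only a mark), fixed to the bench: inner diameter 50 mm, outer 58 mm at the rim; its flat floor is 3 mm and its rim 7 mm above the bench. Place for the knurled nut. Origin at the centre of its underside (bench level), z up
- dish_3: third of four round grey stainless-steel dishes (the faint pale ring on the bare bench is only a mark), fixed to the bench: inner diameter 64 mm, outer 72 mm at the rim; its flat floor is 3 mm and its rim 7 mm above the bench. Place for the small tin. Origin at the centre of its underside (bench level), z up
- dish_4: largest of four round grey stainless-steel dishes (the faint pale ring on the bare bench is only a mark), fixed to the bench: inner diameter 80 mm, outer 88 mm at the rim; its flat floor is 3 mm and its rim 7 mm above the bench. Place for the large tin. Origin at the centre of its underside (bench level), z up
- vial_a: bystander: small capped sample vial standing loose on the bench, 12 mm diameter, 33 mm high; not to be moved. Origin at the centre of its underside, z up
- vial_b: bystander: second small capped sample vial, same size, standing loose; not to be moved. Origin at the centre of its underside, z up
Not all that is in view belongs to the job. What is shaped like the knurled_nut but purple or red is not meant.

How it is judged:
By the outcome, as a careful person would: the job done as asked, in the order asked, and still so for the second after the job is handed in, with the robot touching nothing.
It also fails if it takes over 104 s, if anything falls off the work surface, if the arm or the gripper's body presses on something with over 40 N, if the wrist force passes 120 N, or if a joint passes its speed limit or range.

## Robot

A 6-joint arm with a two-finger parallel gripper is mounted at the origin on the work surface; the furniture and walls round the work are solid. World frame = base frame: x ahead of the robot, y to its left, z up, the work surface at z = 0. Lengths are in m, angles in rad, forces in N, time in s.
With the tool pointing down it reaches from about 0.35 to 0.975 m from the base axis. Payload 4.9 kg.
Tool frame: the origin (TCP) lies midway between the tips of the shut fingers; the grasp point (between the pads) lies 19 mm behind it (ctrl.grip_point_offset is the distance from the TCP to the grasp point, in m); z points along the fingers, y is the line along which they close (so a half turn about z gives the same grasp; the last joint's range is limited). The gripper opens to 85 mm and grips with 20 to 120 N. Pads are 22 mm wide; open, the fingers measure 114 mm over their backs; the gripper's body (76 mm by 85 mm) begins 54 mm behind the grasp point. The pads swing forward as they close: fully open they stand 13 mm farther back than shut.
Start: joints at [1.06, 0.053, 1.613, -0, 1.476, -0.119], TCP at [0.239, 0.578, 0.231] pointing down, gripper open.
Joint ranges: [-3.01, 3.01], [-1.01, 2.22], [0.06, 2.58], [-1.02, 4.17], [0.09, 2.62], [-3.14, 3.14]. Speed limits (rad/s): [2.57, 2.57, 3.14, 3.14, 3.14, 3.14].

## Interface

Orientations are given as a unit quaternion [w, x, y, z].
In Python, from plant import ctrl gives the robot as it stands.
- The arm moves only by the tool step_arm, never from a script. Its argument "rows" is a list that holds one entry, the list of rows, each a list of 4 numbers: the shift along the tool's x, y, z as a fraction of full scale, then the turn about the tool's z as a fraction of full scale. A call has 1 to 12 rows; each row is the pose to reach, as a shift and turn from the pose commanded when the call began, along the tool's axes at that moment; what a row does not reach only later rows make up. Full scale, the value 1, is 100 cm for a shift and 45 degrees for a turn. A row lasts 1/12 s, in which the tool goes at most 41.7 mm and 7.16 degrees, less where a joint would pass 70% of its speed; a pose out of reach is approached as far as the arm can. A call with a number of a shift or a turn outside -1 to 1 is refused whole. A call with a gripper value outside its range is refused whole. "hand" is the closure, from 0 (fully open) to 1 (shut), set as the call begins (left out, the last holds). The fingers move at their own pace and stop on an object; "grip_force" is the grip in N (left out, the last holds). Time passes only in rows, so rows that repeat a pose let the fingers close. It gives the time, the measured TCP pose, the force, the opening and the grip force at its end, in the units of the state.
- ctrl.observe(): the state, without advancing time (a new reading comes with each control period).
- ctrl.grab_frame(name): name is "scene" or "top" or "wrist"; returns the picture (480x640x3 uint8, red, green, blue); there is no depth.
- ctrl.calibration(name): a dict with "intrinsics" (3x3 intrinsics, pixels), "distortion" ([k1, k2, p1, p2, k3] as OpenCV has them; the pictures are not rectified), "eye" and "orientation" of the camera in the world; the wrist camera has in their place "T_tool_cam" (4x4, takes a point from camera to tool coordinates, whose origin is the TCP and whose axes are the flange's). Camera axes: x right, y down, z forward; pixel columns grow to the right and rows downward; lengths in m; the calibration is good to about 2 mm. A picture is of the moment at which its call begins: read the wrist's pose just before it. calibration takes no time and is no camera call.
- ctrl.job_done(): hands the job in; it is judged then, once.
The state is a dict: "t": time; "qpos": joint angles; "qd": joint speeds; "joint_efforts": joint torques, N m; "eef_pos": TCP position; "ee_rot": TCP orientation; "ft_force": force on the tool from outside, world axes, zero at the start; "torque": the same for the moment, N m; "gripper_width": finger opening in m; "gripper_force": force on a finger pad.
Only numpy, scipy, OpenCV 4.12 (cv2) and the standard library are available. Lean on these libraries where they do the work, as an engineer would, in place of code of your own. Each camera call takes 0.05 s, during which the arm holds its last target. There are 200 camera calls.

## Working session

There is one attempt and no reset: what is moved stays moved. The work goes in short steps, Python scripts to look and compute and a tool call to move; the robot and the scene stay as the last step left them, time stands still between calls to the robot, and variables do not carry over. Pictures are saved under pics/ and viewed, at most 14 in all, crops included, and the job is handed in when it is done.

Besides the shell and the picture viewer there is one more tool, called by a JSON object that holds its "fn" and its "kwargs". step_arm: Moves the arm, as the interface text tells. Shift numbers are shares of 100 cm and turn numbers shares of 45 degrees, none past 1 either way. Its arguments: {"type":"object","properties":{"rows":{"type":"array","items":{"type":"array","items":{"type":"array","items":{"type":"number"}}}},"hand":{"type":"number"},"grip_force":{"type":"number"}},"required":["rows"]}

```bash
mkdir -p pics; ls; python3 - <<'E'
from plant import ctrl
import cv2
print(ctrl.observe())
for n in ["scene","top"]:
    c=ctrl.calibration(n);print(n,c)
    cv2.imwrite(f"pics/{n}0.png",ctrl.grab_frame(n)[:,:,::-1])
print(ctrl.calibration("wrist"),ctrl.grip_point_offset)
E
```

```text
pics
{'t': 0.0, 'qpos': array([ 1.05998451e+00,  5.33214590e-02,  1.61430438e+00, -9.63484758e-06,
        1.47598858e+00, -1.18996800e-01]), 'qd': array([-8.69101939e-04,  3.89526751e-04, -4.51702471e-05, -1.34689082e-03,
       -9.08988206e-04,  1.03845041e-03]), 'joint_efforts': array([-2.07628385e-03, -3.93658769e+01, -3.70184040e+01, -1.53627734e-04,
        6.81177320e-03, -1.89747840e-05]), 'eef_pos': array([0.2383594 , 0.57708726, 0.23007876]), 'ee_rot': array([-3.08535916e-04,  1.94656212e-01,  9.80871009e-01, -9.62656664e-04]), 'ft_force': array([ 0.10593574, -0.40599477,  0.09348963]), 'torque': array([ 0.02805917, -0.00997426, -0.01817864]), 'gripper_force': 0.0, 'gripper_width': 0.0855379893815047}
scene {'intrinsics': array([[568.09264154,   0.        , 323.33943852],
       [  0.        , 568.09264154, 236.51330162],
       [  0.        ,   0.        ,   1.        ]]), 'distortion': array([0.03764819, 0.        , 0.        , 0.        , 0.        ]), 'eye': array([1.33616744, 0.15459531, 0.58885025]), 'orientation': array([-0.29533552,  0.56084078,  0.67686246, -0.3742
[... 328 characters left out ...]
]), 'orientation': array([ 0.02651108, -0.70191884,  0.71109934, -0.03073796])}
{'intrinsics': array([[375.53552932,   0.        , 318.39764744],
       [  0.        , 375.53552932, 245.16436698],
       [  0.        ,   0.        ,   1.        ]]), 'distortion': array([-0.07673477,  0.        ,  0.        ,  0.        ,  0.        ]), 'T_tool_cam': array([[-1.60993957e-03, -9.53565999e-01, -3.01179835e-01,
         7.64734696e-02],
       [ 9.99998277e-01, -1.25693844e-03, -1.36583857e-03,
         1.28494701e-03],
       [ 9.23852707e-04, -3.01181515e-01,  9.53566380e-01,
        -1.42782815e-01],
       [ 0.00000000e+00,  0.00000000e+00,  0.00000000e+00,
         1.00000000e+00]])} 0.0187
```

View pics/top0.png

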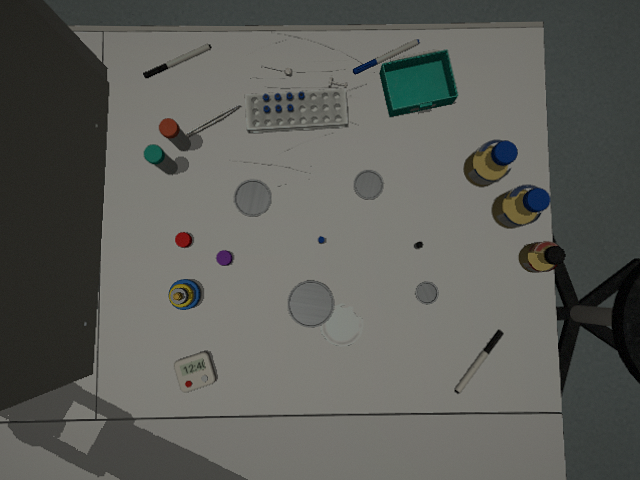

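View pics/scene0.png

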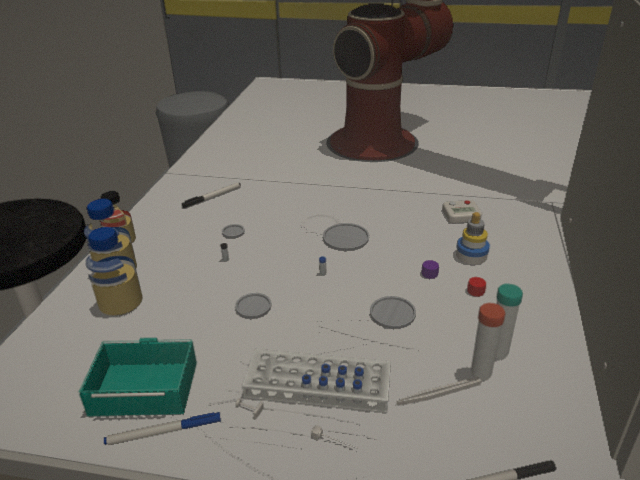

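The top view shows four grey dishes: dish_4 (311,303), dish_3 (253,198), dish_2 (368,184) and dish_1 (427,293). The pale mark is at (343,326). The vials are at (322,240) and (418,245).

Candidates for the knurled nut are red (184,240), purple (224,258) and the plain steel one inside the pile (184,294). The one in the pile fits: it is plain steel and sits under the brass cap nut. I'll measure next and confirm in an enlarged crop.

```bash
cat > h.py <<'E'
import numpy as np, cv2
from plant import ctrl
from scipy.spatial.transform import Rotation as R
def rot(q): return R.from_quat([q[1],q[2],q[3],q[0]]).as_matrix()
def cam(n,st=None):
    c=ctrl.calibration(n)
    if n=="wrist":
        T=c["T_tool_cam"];Rt=rot(st["ee_rot"]);return c["intrinsics"],c["distortion"],Rt@T[:3,:3],Rt@T[:3,3]+st["eef_pos"]
    return c["intrinsics"],c["distortion"],rot(c["orientation"]),np.array(c["eye"])
def ray(n,uv,st=None):
    K,D,Rm,e=cam(n,st)
    p=cv2.undistortPoints(np.array(uv,float).reshape(-1,1,2),K,D).reshape(-1,2)
    return e,np.c_[p,np.ones(len(p))]@Rm.T
def onplane(n,uv,z,st=None):
    e,d=ray(n,uv,st);return e+d*((z-e[2])/d[:,2])[:,None]
def proj(n,P,st=None):
    K,D,Rm,e=cam(n,st)
    return cv2.projectPoints(((np.array(P,float).reshape(-1,3)-e)@Rm),np.zeros(3),np.zeros(3),K,D)[0].reshape(-1,2)
E
python3 - <<'E'
from h import *
top=cv2.imread("pics/top0.png");sc=cv2.imread("pics/scene0.png")
g=cv2.cvtColor(top,cv2.COLOR_BGR2GRAY);np.set_printoptions(precision=4,suppress=True)
for n,(u,v),r in [("d4",(311,303),.044),("d3",(253,198),.036),("d2",(368,184),.029),("d1",(427,293),.022)]:
    # fit rim circle: search centre by rim-projected darkness gradient
    c0=onplane("top",[(u,v)],.007)[0];th=np.linspace(0,2*np.pi,120,endpoint=False);best=None
    gf=cv2.GaussianBlur(g,(3,3),0).astype(np.float32)
    for dx in np.arange(-.008,.0081,.0005):
        for dy in np.arange(-.008,.0081,.0005):
            s=0
            for rr,sg in ((r+.003,1),(r-.0015,-1)):
                P=np.c_[c0[0]+dx+rr*np.cos(th),c0[1]+dy+rr*np.sin(th),np.full(120,.006)]
                p=proj("top",P).astype(np.float32);s+=sg*cv2.remap(gf,p[:,0],p[:,1],cv2.INTER_LINEAR).mean()
            if best is None or s>best[0]:best=(s,c0[0]+dx,c0[1]+dy)
    print(n,c0,np.array(best))
print("vials",onplane("top",[(322,240),(418,245)],.033),onplane("scene",[(322,273),(225,259)],0))
print("red/purple",onplane("top",[(184,240),(224,258)],.02))
print("panel top-cam z0",onplane("top",[(107,118),(93,375),(97,417)],0), "scene",onplane("scene",[(585,440),(575,200),(590,95)],0))
print("tcp proj",proj("top",[[.238,.577,.23]]),proj("scene",[[.238,.577,.23]]))
a=cv2.resize(top[265:325,150:220],None,fx=8,fy=8,interpolation=cv2.INTER_CUBIC)
b=cv2.resize(sc[205:265,445:505],None,fx=8,fy=8,interpolation=cv2.INTER_CUBIC)[:480,:]
m=cv2.hconcat([a,b]);print(m.shape);m=cv2.resize(m,None,fx=.75,fy=.75);cv2.imwrite("pics/pile.png",m)
E
```

```text
d4 [0.4502 0.0077 0.007 ] [31.2018  0.4502  0.0082]Traceback (most recent call last):
  File "<stdin>", line 13, in <module>
  File "h.py", line 17, in proj
    K,D,Rm,e=cam(n,st)
             ~~~^^^^^^
  File "h.py", line 6, in cam
    c=ctrl.calibration(n)
ValueError: time passes only in moves, steps and waits
```

```bash
sed -i 's/^def cam(/import functools\n@functools.lru_cache(None)\ndef cal(n): return ctrl.calibration(n)\ndef cam(/; s/c=ctrl.calibration(n)/c=cal(n)/' h.py
python3 - <<'E'
from h import *
top=cv2.imread("pics/top0.png");sc=cv2.imread("pics/scene0.png")
g=cv2.cvtColor(top,cv2.COLOR_BGR2GRAY);np.set_printoptions(precision=4,suppress=True)
for n,(u,v),r in [("d4",(311,303),.044),("d3",(253,198),.036),("d2",(368,184),.029),("d1",(427,293),.022)]:
    c0=onplane("top",[(u,v)],.007)[0];th=np.linspace(0,2*np.pi,120,endpoint=False);best=None
    gf=cv2.GaussianBlur(g,(3,3),0).astype(np.float32)
    for dx in np.arange(-.008,.0081,.0005):
        for dy in np.arange(-.008,.0081,.0005):
            s=0
            for rr,sg in ((r+.003,1),(r-.0015,-1)):
                P=np.c_[c0[0]+dx+rr*np.cos(th),c0[1]+dy+rr*np.sin(th),np.full(120,.006)]
                p=proj("top",P).astype(np.float32);s+=sg*cv2.remap(gf,p[:,0],p[:,1],cv2.INTER_LINEAR).mean()
            if best is None or s>best[0]:best=(s,c0[0]+dx,c0[1]+dy)
    print(n,c0,np.array(best),"in scene",proj("scene",[[best[1],best[2],.007]]))
print("vials",onplane("top",[(322,240),(418,245)],.033),onplane("scene",[(322,273),(225,259)],0))
print("red/purple",onplane("top",[(184,240),(224,258)],.02))
print("panel top-cam z0",onplane("top",[(107,118),(93,375),(97,417)],0), "scene",onplane("scene",[(585,440),(575,200),(590,95)],0))
print("tcp proj",proj("top",[[.238,.577,.23]]),proj("scene",[[.238,.577,.23]]))
a=cv2.resize(top[265:325,150:220],None,fx=8,fy=8,interpolation=cv2.INTER_CUBIC)
b=cv2.resize(sc[205:265,445:505],None,fx=8,fy=8,interpolation=cv2.INTER_CUBIC)[:480,:]
m=cv2.hconcat([a,b]);m=cv2.resize(m,None,fx=.75,fy=.75);cv2.imwrite("pics/pile.png",m)
E
```

```text
d4 [0.4502 0.0077 0.007 ] [31.2018  0.4502  0.0082] in scene [[345.7418 235.1897]]
d3 [0.649  0.1149 0.007 ] [30.6763  0.6495  0.1159] in scene [[392.9763 309.9547]]
d2 [ 0.6731 -0.1032  0.007 ] [30.5741  0.6721 -0.1037] in scene [[253.6988 303.4818]]
d1 [ 0.466  -0.2088  0.007 ] [28.435   0.4675 -0.2073] in scene [[233.612  229.8945]]
vials [[ 0.5655 -0.0141  0.033 ]
 [ 0.554  -0.1896  0.033 ]] [[ 0.565  -0.0143  0.    ]
 [ 0.5534 -0.1949  0.    ]]
red/purple [[0.5698 0.2409 0.02  ]
 [0.5355 0.1672 0.02  ]]
panel top-cam z0 [[0.8071 0.3926 0.    ]
 [0.3252 0.4088 0.    ]
 [0.2503 0.3994 0.    ]] scene [[ 0.8389  0.364   0.    ]
 [ 0.2303  0.4484  0.    ]
 [-0.4292  0.5904  0.    ]]
tcp proj [[-106.7896  472.7231]] [[683.5365  94.0555]]
```

View pics/pile.png

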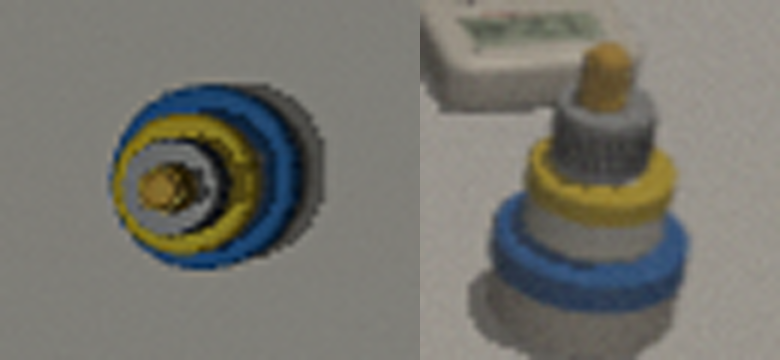

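The crop shows the brass cap nut on the plain steel knurled nut, then the yellow-lid tin, then the blue-lid tin, so the steel nut in the pile is the one meant. The cap nut's top centre is at about top pixel (177.5,296) and scene pixel (476,215).

```bash
cat >> h.py <<'E'
np.set_printoptions(precision=4,suppress=True)
def delta(target,st=None):
    st=st or ctrl.observe();return rot(st["ee_rot"]).T@(np.array(target)-st["eef_pos"])
E
python3 - <<'E'
from h import *
print("top",[onplane("top",[p],z)[0] for p,z in [((177.5,296.2),.088),((180,296.2),.07),((181.2,295.7),.05),((184.5,294.3),.028)]])
print("scene",[onplane("scene",[p],z)[0] for p,z in [((476,213.5),.088),((475.7,223),.07),((475,231.5),.05),((473.4,244),.028)]])
print("start->", delta([.25,.33,.231]), delta([.43,.25,.231]))
print(rot(ctrl.observe()["ee_rot"]))
E
```

```text
top [array([0.4677, 0.2345, 0.088 ]), array([0.4673, 0.2348, 0.07  ]), array([0.4679, 0.2377, 0.05  ]), array([0.47  , 0.2372, 0.028 ])]
scene [array([0.4699, 0.2356, 0.088 ]), array([0.4712, 0.2373, 0.07  ]), array([0.4667, 0.2387, 0.05  ]), array([0.4731, 0.2385, 0.028 ])]
start-> [-0.1051 -0.224  -0.0005] [-0.302  -0.2292 -0.0005]
[[-0.9242  0.3819 -0.0009]
 [ 0.3819  0.9242 -0.0017]
 [ 0.0002 -0.0019 -1.    ]]
```

{"fn": "step_arm", "kwargs": {"rows": [[[-0.015,-0.03,0,0],[-0.03,-0.065,0,0],[-0.045,-0.1,0,0],[-0.06,-0.14,0,0],[-0.08,-0.18,0,0],[-0.105,-0.222,0,0],[-0.14,-0.225,0,0],[-0.18,-0.226,0.005,0],[-0.22,-0.227,0.01,0],[-0.26,-0.227,0.015,0],[-0.3,-0.227,0.02,0],[-0.33,-0.227,0.02,0]]]}}

```text
t: 1.1
eef_pos: [0.4585, 0.2397, 0.2096]
ee_rot: [-0.001, 0.196, 0.981, -0.001]
ft_force: [0.4, 0.6, -0.2]
gripper_width: 0.0854
gripper_force: 0.0
```

{"fn": "step_arm", "kwargs": {"rows": [[[-0.01,0,0,0],[-0.014,0,0,0],[-0.014,0,0,0],[-0.014,0,0,0]]]}}

```text
t: 1.43
eef_pos: [0.4689, 0.237, 0.2111]
ee_rot: [-0.0, 0.194, 0.981, -0.0]
ft_force: [-0.3, 0.4, 0.3]
gripper_width: 0.0853
gripper_force: 0.0
```

```bash
cat > snap.py <<'E'
import sys
from h import *
st=ctrl.observe();im=ctrl.grab_frame("wrist")[:,:,::-1]
cv2.imwrite(f"pics/{sys.argv[1]}.png",im);import pickle;pickle.dump(st,open(f"pics/{sys.argv[1]}.pkl","wb"));print(st["t"],st["eef_pos"],st["ee_rot"],st["ft_force"])
E
python3 snap.py w1
```

```text
1.4333 [0.4689 0.237  0.2111] [-0.0004  0.1942  0.981  -0.    ] [-0.3403  0.4216  0.2744]
```

View pics/w1.png

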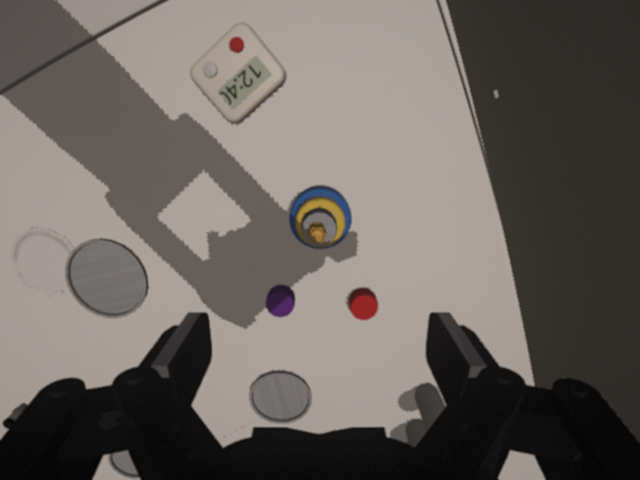

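```bash
python3 - <<'E'
from h import *;import pickle
st=pickle.load(open("pics/w1.pkl","rb"));im=cv2.imread("pics/w1.png")
hsv=cv2.cvtColor(im,cv2.COLOR_BGR2HSV)[180:260,280:360]
print(proj("wrist",[st["eef_pos"]],st))
for n,p,z in [("cap",(317,231),.088),("knurl",(318.5,225.5),.07),("ytin",(322,222),.05),("btin",(320.5,217),.028)]:print(n,onplane("wrist",[p],z,st))
cv2.imwrite("pics/w1c.png",cv2.resize(im[175:260,275:365],None,fx=7,fy=7,interpolation=cv2.INTER_CUBIC))
E
```

```text
[[315.9753 315.5562]]
cap [[0.4656 0.2382 0.088 ]]
knurl [[0.4665 0.239  0.07  ]]
ytin [[0.4696 0.2409 0.05  ]]
btin [[0.47   0.2395 0.028 ]]
```

View pics/w1c.png

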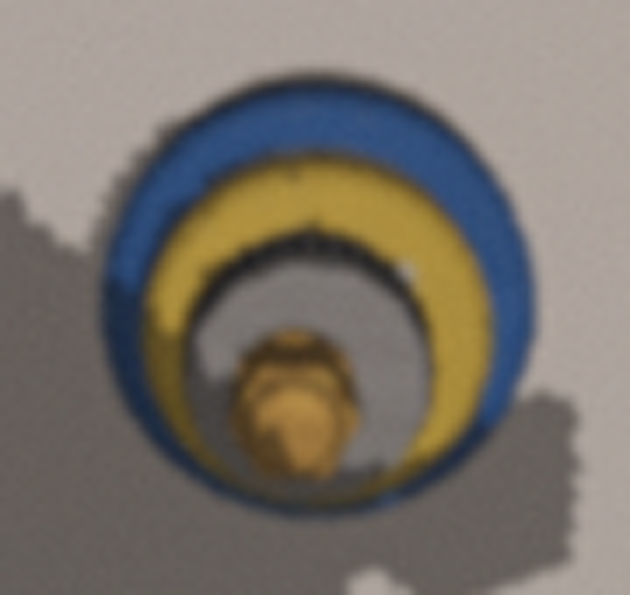

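The wrist view shows the cap nut at about (317.6,236), roughly concentric with the rest of the pile. It comes out at about (0.469,0.237), so the tool is already above it and I can descend and grip.

{"fn": "step_arm", "kwargs": {"rows": [[[0,0,0.02,0],[0,0,0.045,0],[0,0,0.07,0],[0,0,0.095,0],[0,0,0.115,0],[0,0,0.127,0],[0,0,0.133,0],[0,0,0.1355,0],[0,0,0.1355,0],[0,0,0.1355,0]]], "hand": 0.5}}

```text
t: 2.32
eef_pos: [0.4708, 0.237, 0.0773]
ee_rot: [0.001, 0.195, 0.981, 0.001]
ft_force: [-0.4, -0.2, 0.3]
gripper_width: 0.0426
gripper_force: 0.0
```

```bash
python3 snap.py w2
```

```text
2.3167 [0.4708 0.237  0.0773] [0.001  0.1945 0.9809 0.0006] [-0.4231 -0.1882  0.2891]
```

View pics/w2.png

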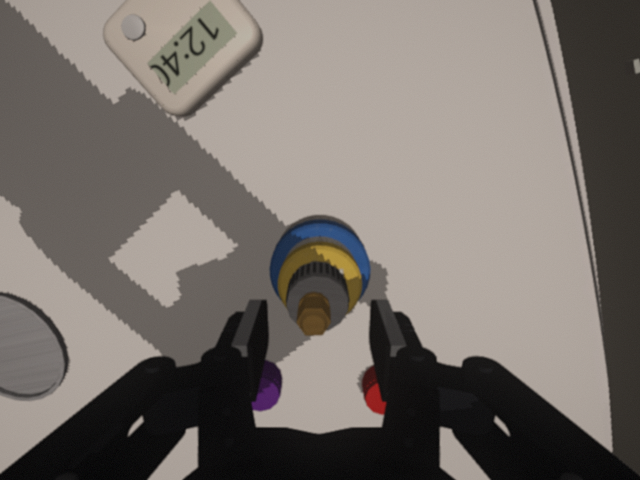

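The fingers are level with the cap nut. Its top centre is at about (313,323), which is 2 mm along tool -y and 2 mm along +x from centred. I'll centre on it and close.

{"fn": "step_arm", "kwargs": {"rows": [[[0.002,-0.002,0.0005,0],[0.002,-0.002,0.0005,0]]]}}

```text
t: 2.53
eef_pos: [0.4675, 0.2354, 0.0761]
ee_rot: [0.001, 0.195, 0.981, 0.0]
ft_force: [0.4, 0.3, 0.7]
gripper_width: 0.0427
gripper_force: 0.0
```

{"fn": "step_arm", "kwargs": {"rows": [[[0,0,0,0],[0,0,0,0],[0,0,0,0],[0,0,0,0],[0,0,0,0],[0,0,0,0]]], "hand": 1, "grip_force": 25}}

```text
t: 3.03
eef_pos: [0.4675, 0.2354, 0.0756]
ee_rot: [0.0, 0.195, 0.981, 0.0]
ft_force: [-0.5, -0.3, 3.4]
gripper_width: 0.0126
gripper_force: 24.4
```

{"fn": "step_arm", "kwargs": {"rows": [[[0,0,0,0],[0,0,-0.003,0],[0,0,-0.008,0],[0,0,-0.015,0],[0,0,-0.03,0],[0,0,-0.05,0],[0,0,-0.07,0],[0,0,-0.085,0],[0,0,-0.09,0],[0,0,-0.09,0]]]}}

```text
t: 3.87
eef_pos: [0.4684, 0.2358, 0.1676]
ee_rot: [0.002, 0.195, 0.981, 0.001]
ft_force: [-0.5, 0.6, -0.3]
gripper_width: 0.0125
gripper_force: 24.4
```

```bash
python3 snap.py w3;python3 - <<'E'
import cv2
im=cv2.imread("pics/w3.png");cv2.imwrite("pics/w3c.png",cv2.resize(im[170:400,220:420],None,fx=2.5,fy=2.5))
E
```

```text
3.8667 [0.4684 0.2358 0.1676] [0.0018 0.1946 0.9809 0.001 ] [-0.5495  0.5705 -0.3054]
```

View pics/w3c.png

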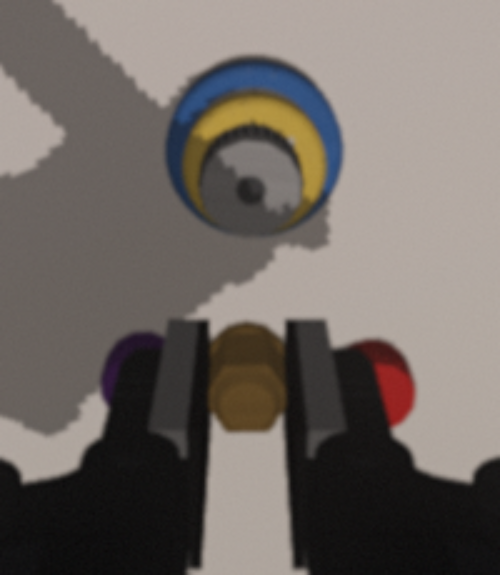

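The cap nut is held on its flats, centred in the pads. I'll carry it to dish_1.

{"fn": "step_arm", "kwargs": {"rows": [[[-0.006,-0.015,0,0],[-0.018,-0.044,0,0],[-0.033,-0.08,0,0],[-0.048,-0.117,0,0],[-0.063,-0.154,0,0],[-0.078,-0.19,0,0],[-0.093,-0.227,0,0],[-0.108,-0.264,0,0],[-0.123,-0.3,0,0],[-0.138,-0.337,0.01,0],[-0.152,-0.371,0.03,0],[-0.162,-0.395,0.06,0]]]}}

```text
t: 4.92
eef_pos: [0.4671, -0.1953, 0.1063]
ee_rot: [0.002, 0.196, 0.981, -0.001]
ft_force: [1.0, -0.1, 0.1]
gripper_width: 0.0128
gripper_force: 24.4
```

{"fn": "step_arm", "kwargs": {"rows": [[[-0.005,-0.012,0.02,0],[-0.006,-0.015,0.035,0],[-0.006,-0.015,0.045,0],[-0.006,-0.015,0.05,0],[-0.006,-0.015,0.05,0],[-0.006,-0.015,0.05,0]]]}}

```text
t: 5.42
eef_pos: [0.4662, -0.2071, 0.0554]
ee_rot: [-0.0, 0.194, 0.981, 0.0]
ft_force: [1.1, 0.2, 0.0]
gripper_width: 0.0124
gripper_force: 24.4
```

```bash
python3 snap.py w4; python3 - <<'E'
from h import *
print(delta([.4675,-.2073,.0086]))
im=cv2.imread("pics/w4.png");cv2.imwrite("pics/w4c.png",cv2.resize(im[150:420,170:470],None,fx=2,fy=2))
E
```

```text
5.4167 [ 0.4662 -0.2071  0.0554] [-0.      0.1942  0.981   0.    ] [1.0802 0.1834 0.0089]
[-0.0007  0.0004  0.0476]
```

View pics/w4c.png

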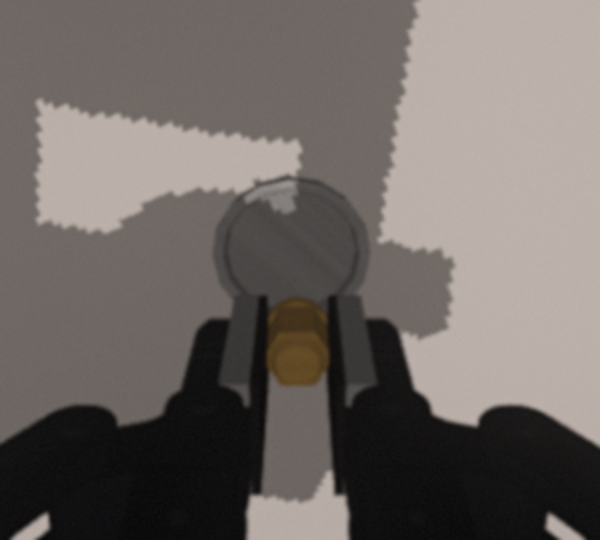

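```bash
python3 - <<'E'
from h import *;import pickle
st=pickle.load(open("pics/w4.pkl","rb"))
th=np.linspace(0,6.28,200);P=np.c_[.4675+.022*np.cos(th),-.2073+.022*np.sin(th),np.full(200,.007)]
p=(proj("wrist",P,st)-[170,150])*2;print(p.min(0),p.max(0), onplane("wrist",[(315.5,276)],.007,st))
E
```

```text
[214.1885 173.7356] [374.6623 322.8268] [[ 0.4675 -0.2083  0.007 ]]
```

The wrist view agrees with the dish fit to within 1 mm, so I can descend.

{"fn": "step_arm", "kwargs": {"rows": [[[-0.0005,0,0.015,0],[-0.0005,0,0.03,0],[-0.0005,0,0.038,0],[-0.0005,0,0.042,0],[-0.0005,0,0.044,0],[-0.0005,0,0.0455,0],[-0.0005,0,0.0465,0],[-0.0005,0,0.0465,0],[-0.0005,0,0.0465,0]]]}}

```text
t: 6.22
eef_pos: [0.4668, -0.2081, 0.0094]
ee_rot: [0.0, 0.195, 0.981, -0.0]
ft_force: [-0.6, -0.3, 0.1]
gripper_width: 0.0123
gripper_force: 24.4
```

{"fn": "step_arm", "kwargs": {"rows": [[[0,0,0.0005,0],[0,0,0.001,0],[0,0,0.001,0]]]}}

```text
t: 6.47
eef_pos: [0.4669, -0.2082, 0.0086]
ee_rot: [0.0, 0.195, 0.981, -0.0]
ft_force: [-1.1, 1.1, 5.3]
gripper_width: 0.0126
gripper_force: 24.8
```

{"fn": "step_arm", "kwargs": {"rows": [[[0,0,0,0],[0,0,0,0],[0,0,0,0],[0,0,-0.005,0],[0,0,-0.02,0],[0,0,-0.045,0],[0,0,-0.08,0],[0,0,-0.12,0],[0,0,-0.15,0],[0,0,-0.16,0],[0,0,-0.16,0]]], "hand": 0.6}}

```text
t: 7.38
eef_pos: [0.4684, -0.2091, 0.1721]
ee_rot: [0.004, 0.195, 0.981, -0.001]
ft_force: [0.7, 0.2, 0.7]
gripper_width: 0.0341
gripper_force: 0.0
```

```bash
python3 snap.py w5; python3 - <<'E'
from h import *
print(delta([.4685,.2360,.168]))
im=cv2.imread("pics/w5.png");a=cv2.resize(im[180:350,220:420],None,fx=2,fy=2)
im=cv2.imread("pics/w3.png");b=cv2.resize(im[180:280,270:370],None,fx=3.4,fy=3.4,interpolation=2)
cv2.imwrite("pics/w5c.png",cv2.hconcat([a,b]))
E
```

```text
7.3833 [ 0.4684 -0.2091  0.1721] [ 0.0036  0.1946  0.9809 -0.0014] [0.6547 0.2058 0.7456]
[0.1683 0.4111 0.0004]
```

View pics/w5c.png

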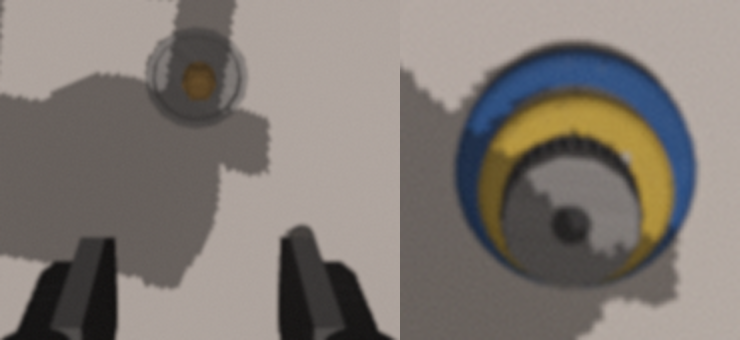

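```bash
python3 - <<'E'
from h import *;import pickle
st=pickle.load(open("pics/w3.pkl","rb"))
print(onplane("wrist",[(320.6,245)],.07,st),onplane("wrist",[(322,235.1)],.05,st))
print(delta([.4685,.2375,.14]))
E
```

```text
[[0.4691 0.2384 0.07  ]] [[0.4685 0.2399 0.05  ]]
[0.1689 0.4125 0.0284]
```

The cap nut stands upright in dish_1. Next I go back for the knurled nut.

{"fn": "step_arm", "kwargs": {"rows": [[[0.006,0.015,0,0],[0.018,0.044,0,0],[0.033,0.08,0,0],[0.048,0.117,0,0],[0.063,0.154,0,0],[0.078,0.19,0,0],[0.093,0.227,0,0],[0.108,0.264,0,0],[0.123,0.3,0,0],[0.138,0.337,0,0],[0.152,0.372,0,0],[0.162,0.396,0,0]]], "hand": 0.4}}

```text
t: 8.43
eef_pos: [0.4656, 0.2224, 0.1643]
ee_rot: [-0.003, 0.194, 0.981, -0.001]
ft_force: [0.3, -0.2, -0.3]
gripper_width: 0.0513
gripper_force: 0.0
```

{"fn": "step_arm", "kwargs": {"rows": [[[0.005,0.012,0.01,0],[0.0065,0.016,0.03,0],[0.0065,0.016,0.05,0],[0.0065,0.016,0.065,0],[0.0065,0.016,0.075,0],[0.0065,0.016,0.08,0],[0.0065,0.016,0.08,0],[0.0065,0.016,0.08,0]]]}}

```text
t: 9.1
eef_pos: [0.468, 0.2368, 0.0874]
ee_rot: [-0.0, 0.195, 0.981, -0.0]
ft_force: [-0.3, 0.6, 0.0]
gripper_width: 0.0508
gripper_force: 0.0
```

```bash
python3 snap.py w6; python3 - <<'E'
from h import *
print(delta([.4685,.237,.055]))
im=cv2.imread("pics/w6.png");cv2.imwrite("pics/w6c.png",cv2.resize(im[200:400,220:420],None,fx=2.5,fy=2.5))
E
```

```text
9.1 [0.468  0.2368 0.0874] [-0.0003  0.1949  0.9808 -0.0002] [-0.3148  0.5914  0.0324]
[ 0.0001 -0.0001  0.0333]
```

View pics/w6c.png

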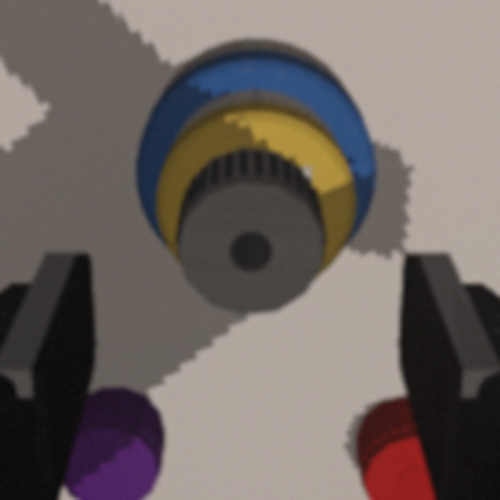

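The knurled nut is centred between the fingers to within 0.5 mm. I'll descend and grip.

{"fn": "step_arm", "kwargs": {"rows": [[[0,0.0005,0.01,0],[0,0.0005,0.02,0],[0,0.0005,0.028,0],[0,0.0005,0.032,0],[0,0.0005,0.0325,0],[0,0.0005,0.0325,0],[0,0.0005,0.0325,0]]]}}

```text
t: 9.73
eef_pos: [0.4684, 0.2378, 0.0554]
ee_rot: [0.0, 0.195, 0.981, 0.0]
ft_force: [-0.2, 0.0, -0.6]
gripper_width: 0.051
gripper_force: 0.0
```

{"fn": "step_arm", "kwargs": {"rows": [[[0,0,0,0],[0,0,0,0],[0,0,0,0],[0,0,0,0],[0,0,0,0],[0,0,0,0]]], "hand": 1}}

```text
t: 10.23
eef_pos: [0.4688, 0.2379, 0.056]
ee_rot: [0.001, 0.195, 0.981, 0.0]
ft_force: [0.6, -0.5, 3.8]
gripper_width: 0.0257
gripper_force: 24.8
```

{"fn": "step_arm", "kwargs": {"rows": [[[0,0,-0.002,0],[0,0,-0.005,0],[0,0,-0.01,0],[0,0,-0.02,0],[0,0,-0.04,0],[0,0,-0.06,0],[0,0,-0.075,0],[0,0,-0.08,0],[0,0,-0.08,0],[0,0,-0.08,0]]]}}

```text
t: 11.07
eef_pos: [0.4681, 0.2376, 0.1352]
ee_rot: [0.0, 0.195, 0.981, -0.0]
ft_force: [0.3, 0.2, -1.0]
gripper_width: 0.0254
gripper_force: 24.7
```

```bash
python3 snap.py w7; python3 - <<'E'
from h import *
print(delta([.6721,-.1037,.008]))
E
```

```text
11.0667 [0.4681 0.2376 0.1352] [ 0.      0.1946  0.9809 -0.    ] [ 0.259   0.1925 -0.9982]
[-0.3194 -0.2371  0.1262]
```

{"fn": "step_arm", "kwargs": {"rows": [[[-0.01,-0.008,0,0],[-0.032,-0.024,0,0],[-0.06,-0.045,0,0],[-0.088,-0.065,0,0],[-0.116,-0.086,0,0],[-0.144,-0.107,0,0],[-0.172,-0.128,0,0],[-0.2,-0.148,0,0],[-0.228,-0.169,0,0],[-0.256,-0.19,0,0],[-0.282,-0.209,0.01,0],[-0.302,-0.224,0.025,0]]]}}

```text
t: 12.12
eef_pos: [0.6635, -0.0885, 0.1107]
ee_rot: [0.001, 0.195, 0.981, -0.0]
ft_force: [0.4, 0.9, 0.1]
gripper_width: 0.0259
gripper_force: 24.7
```

{"fn": "step_arm", "kwargs": {"rows": [[[-0.012,-0.009,0.015,0],[-0.017,-0.013,0.03,0],[-0.0175,-0.013,0.045,0],[-0.0175,-0.013,0.055,0],[-0.0175,-0.013,0.055,0],[-0.0175,-0.013,0.055,0],[-0.0175,-0.013,0.055,0]]]}}

```text
t: 12.7
eef_pos: [0.6733, -0.1025, 0.0561]
ee_rot: [0.001, 0.194, 0.981, -0.0]
ft_force: [0.5, 0.0, -0.7]
gripper_width: 0.0262
gripper_force: 24.7
```

```bash
python3 snap.py w8; python3 - <<'E'
from h import *;import pickle
st=pickle.load(open("pics/w8.pkl","rb"));print(delta([.6721,-.1037,.0085]))
im=cv2.imread("pics/w8.png").copy()
th=np.linspace(0,6.28,200);P=np.c_[.6721+.029*np.cos(th),-.1037+.029*np.sin(th),np.full(200,.007)]
p=(proj("wrist",P,st)-[170,150])*2
b=cv2.resize(im[150:420,170:470],None,fx=2,fy=2)
for q in p[::5]: cv2.circle(b,tuple(int(x) for x in q),1,(0,0,255),-1)
cv2.imwrite("pics/w8c.png",b)
E
```

```text
12.7 [ 0.6733 -0.1025  0.0561] [ 0.0006  0.194   0.981  -0.    ] [ 0.4525  0.0291 -0.7072]
[ 0.0012 -0.0015  0.0482]
```

View pics/w8c.png

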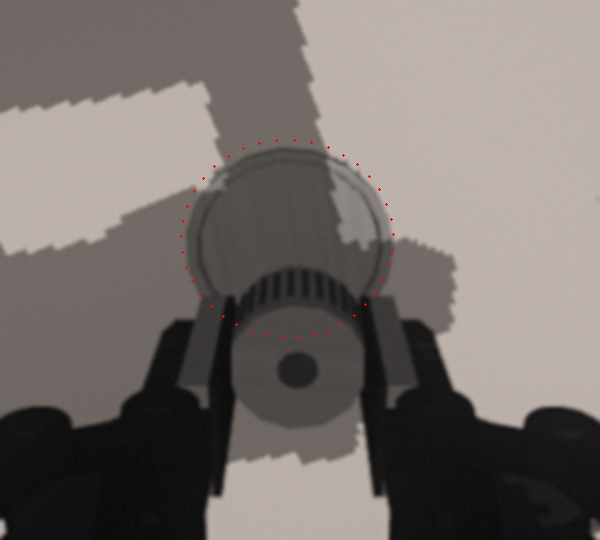

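The nut is held upright over dish_2 and the predicted rim matches the picture to within about 2 mm. I'll descend.

{"fn": "step_arm", "kwargs": {"rows": [[[0,-0.001,0.015,0],[0,-0.001,0.03,0],[0,-0.001,0.038,0],[0,-0.001,0.042,0],[0,-0.001,0.045,0],[0,-0.001,0.046,0],[0,-0.001,0.0465,0],[0,-0.001,0.0465,0]]]}}

```text
t: 13.42
eef_pos: [0.673, -0.1044, 0.009]
ee_rot: [0.0, 0.195, 0.981, -0.0]
ft_force: [0.2, 0.4, 1.7]
gripper_width: 0.0257
gripper_force: 24.7
```

{"fn": "step_arm", "kwargs": {"rows": [[[0,0,0.0005,0],[0,0,0.001,0],[0,0,0.001,0]]]}}

```text
t: 13.67
eef_pos: [0.6731, -0.1044, 0.009]
ee_rot: [0.0, 0.195, 0.981, -0.0]
ft_force: [-3.4, 1.0, 6.4]
gripper_width: 0.0258
gripper_force: 25.1
```

{"fn": "step_arm", "kwargs": {"rows": [[[0,0,0,0],[0,0,0,0],[0,0,0,0],[0,0,-0.005,0],[0,0,-0.02,0],[0,0,-0.045,0],[0,0,-0.08,0],[0,0,-0.11,0],[0,0,-0.12,0],[0,0,-0.12,0],[0,0,-0.12,0]]], "hand": 0.4}}

```text
t: 14.58
eef_pos: [0.6729, -0.1044, 0.1287]
ee_rot: [0.001, 0.195, 0.981, -0.0]
ft_force: [0.0, 0.0, -0.3]
gripper_width: 0.0513
gripper_force: 0.0
```

```bash
python3 snap.py w9; python3 - <<'E'
from h import *
print(delta([.4685,.238,.085]))
im=cv2.imread("pics/w9.png");a=cv2.resize(im[150:400,220:420],None,fx=2,fy=2)
cv2.imwrite("pics/w9c.png",a)
E
```

```text
14.5833 [ 0.6729 -0.1044  0.1287] [ 0.0008  0.1946  0.9809 -0.0001] [ 0.0089  0.0361 -0.2647]
[0.3185 0.2385 0.0421]
```

{"fn": "step_arm", "kwargs": {"rows": [[[0.01,0.008,0,0],[0.032,0.024,0,0],[0.06,0.045,0,0],[0.088,0.066,0,0],[0.116,0.087,0,0],[0.144,0.108,0,0],[0.172,0.129,0,0],[0.2,0.15,0,0],[0.228,0.171,0,0],[0.256,0.192,0,0],[0.282,0.211,0,0],[0.302,0.226,0,0]]], "hand": 0.25}}

```text
t: 15.63
eef_pos: [0.4761, 0.2217, 0.1252]
ee_rot: [-0.002, 0.194, 0.981, -0.001]
ft_force: [0.0, 0.1, -0.9]
gripper_width: 0.064
gripper_force: 0.0
```

{"fn": "step_arm", "kwargs": {"rows": [[[0.012,0.009,0.01,0],[0.0165,0.0125,0.025,0],[0.0165,0.0125,0.04,0],[0.0165,0.0125,0.042,0],[0.0165,0.0125,0.042,0],[0.0165,0.0125,0.042,0]]]}}

```text
t: 16.13
eef_pos: [0.4686, 0.2376, 0.0851]
ee_rot: [-0.001, 0.195, 0.981, -0.0]
ft_force: [0.1, -0.5, -0.3]
gripper_width: 0.0641
gripper_force: 0.0
```

```bash
python3 snap.py w10; python3 - <<'E'
from h import *;import pickle
st=pickle.load(open("pics/w10.pkl","rb"));print(st["gripper_width"])
im=cv2.imread("pics/w10.png");hsv=cv2.cvtColor(im,cv2.COLOR_BGR2HSV)
for n,lo,hi,z,r in [("y",(18,90,50),(35,255,255),.05,.021),("b",(100,90,30),(125,255,255),.028,.028)]:
    m=cv2.inRange(hsv,lo,hi);k,l,s,c=cv2.connectedComponentsWithStats(m);i=1+s[1:,4].argmax();print(n,s[i])
    for cx in [(.4685,.238)]:
        th=np.linspace(0,6.28,200);p=proj("wrist",np.c_[cx[0]+r*np.cos(th),cx[1]+r*np.sin(th),np.full(200,z)],st);print(p.min(0),p.max(0)-p.min(0))
print(delta([.4685,.238,.0315]))
a=cv2.imread("pics/w9c.png");b=cv2.resize(im[200:450,220:420],None,fx=2,fy=2);cv2.imwrite("pics/w10c.png",cv2.hconcat([a,b]))
E
```

```text
16.1333 [0.4686 0.2376 0.0851] [-0.0008  0.1947  0.9809 -0.0004] [ 0.1183 -0.4923 -0.3358]
0.06407810131011961
y [ 281  242   80   78 3459]
[276.2633 243.3906] [81.809 75.55 ]
b [ 273  221   96   72 1925]
[268.1814 219.2656] [98.3855 92.1759]
[ 0.0009 -0.      0.0544]
```

View pics/w10c.png

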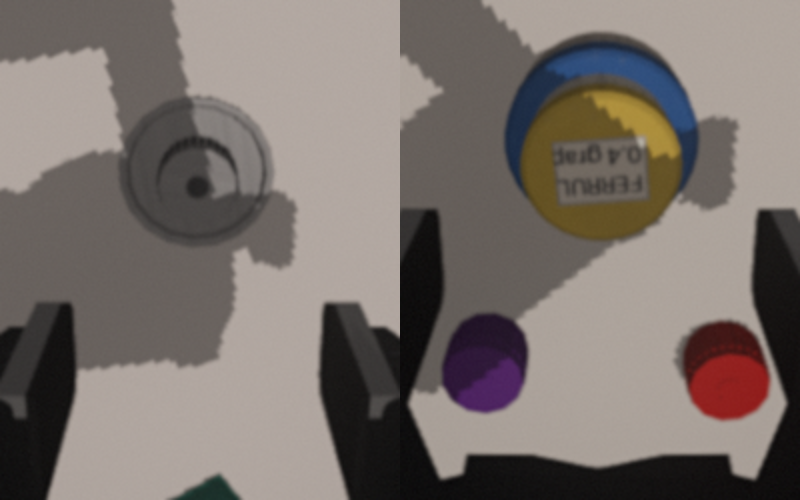

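The knurled nut stands in dish_2. The small tin is 1–2 mm towards tool +y, so I'll correct for that, descend and grip.

{"fn": "step_arm", "kwargs": {"rows": [[[0,0.0015,0.01,0],[0,0.0015,0.025,0],[0,0.0015,0.04,0],[0,0.0015,0.05,0],[0,0.0015,0.0535,0],[0,0.0015,0.0535,0],[0,0.0015,0.0535,0]]]}}

```text
t: 16.77
eef_pos: [0.4703, 0.2392, 0.0326]
ee_rot: [0.0, 0.195, 0.981, 0.0]
ft_force: [-0.3, 0.1, -0.2]
gripper_width: 0.0637
gripper_force: 0.0
```

{"fn": "step_arm", "kwargs": {"rows": [[[0,0,0,0],[0,0,0,0],[0,0,0,0],[0,0,0,0],[0,0,0,0],[0,0,0,0]]], "hand": 1}}

```text
t: 17.27
eef_pos: [0.4709, 0.2395, 0.0335]
ee_rot: [0.001, 0.195, 0.981, 0.001]
ft_force: [0.1, -0.9, 6.2]
gripper_width: 0.0406
gripper_force: 25.4
```

{"fn": "step_arm", "kwargs": {"rows": [[[0,0,-0.002,0],[0,0,-0.005,0],[0,0,-0.01,0],[0,0,-0.02,0],[0,0,-0.04,0],[0,0,-0.06,0],[0,0,-0.075,0],[0,0,-0.08,0],[0,0,-0.08,0],[0,0,-0.08,0]]]}}

```text
t: 18.1
eef_pos: [0.4697, 0.2391, 0.1122]
ee_rot: [-0.0, 0.195, 0.981, -0.0]
ft_force: [0.0, -0.5, -0.5]
gripper_width: 0.0404
gripper_force: 25.4
```

```bash
python3 snap.py w11; python3 - <<'E'
from h import *
print(delta([.6495,.1159,.0065]))
im=cv2.imread("pics/w11.png");cv2.imwrite("pics/w11c.png",cv2.resize(im[150:400,220:420],None,fx=2,fy=2))
E
```

```text
18.1 [0.4697 0.2391 0.1122] [-0.      0.1947  0.9809 -0.    ] [ 0.0001 -0.5234 -0.4832]
[-0.2137 -0.0447  0.1046]
```

{"fn": "step_arm", "kwargs": {"rows": [[[-0.01,-0.002,0,0],[-0.03,-0.006,0,0],[-0.058,-0.012,0,0],[-0.088,-0.018,0,0],[-0.118,-0.025,0,0],[-0.148,-0.031,0,0],[-0.175,-0.036,0,0],[-0.198,-0.041,0.01,0],[-0.21,-0.044,0.025,0],[-0.214,-0.045,0.04,0],[-0.214,-0.045,0.05,0],[-0.214,-0.045,0.05,0]]]}}

```text
t: 19.15
eef_pos: [0.6472, 0.1156, 0.0573]
ee_rot: [-0.004, 0.195, 0.981, -0.001]
ft_force: [-0.3, 0.4, -0.5]
gripper_width: 0.0408
gripper_force: 25.4
```

```bash
python3 snap.py w12; python3 - <<'E'
from h import *;import pickle
st=pickle.load(open("pics/w12.pkl","rb"));print(delta([.6500,.1155,.008]))
im=cv2.imread("pics/w12.png")
th=np.linspace(0,6.28,200);P=np.c_[.65+.036*np.cos(th),.1155+.036*np.sin(th),np.full(200,.007)]
b=cv2.resize(im[150:400,220:420],None,fx=2,fy=2)
for q in (proj("wrist",P,st)-[220,150])[::5]*2: cv2.circle(b,tuple(int(x) for x in q),1,(0,0,255),-1)
cv2.imwrite("pics/w12c.png",cv2.hconcat([cv2.imread("pics/w11c.png"),b]))
E
```

```text
19.15 [0.6472 0.1156 0.0573] [-0.0041  0.1948  0.9808 -0.001 ] [-0.2991  0.4416 -0.513 ]
[-0.0023  0.0004  0.0511]
```

View pics/w12c.png

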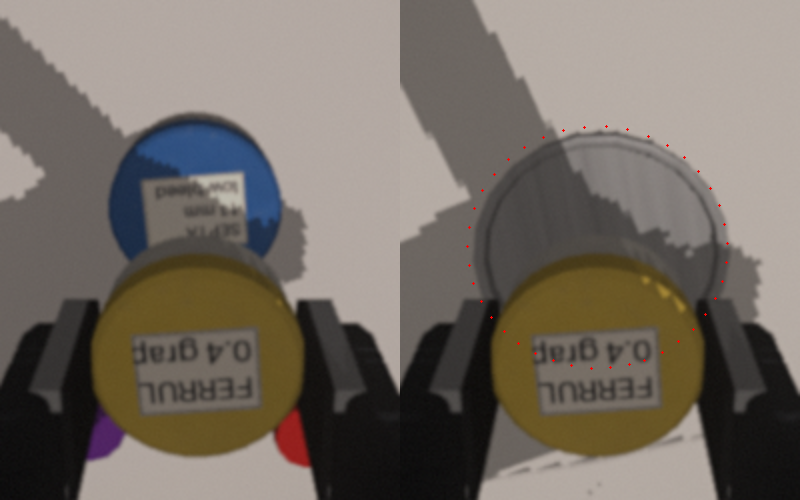

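{"fn": "step_arm", "kwargs": {"rows": [[[-0.001,0,0.015,0],[-0.001,0,0.03,0],[-0.001,0,0.04,0],[-0.001,0,0.047,0],[-0.001,0,0.05,0],[-0.001,0,0.052,0],[-0.001,0,0.053,0],[-0.001,0,0.053,0],[-0.001,0,0.053,0]]]}}

```text
t: 19.95
eef_pos: [0.652, 0.1155, 0.01]
ee_rot: [0.001, 0.195, 0.981, 0.0]
ft_force: [-0.2, -1.1, -0.8]
gripper_width: 0.0406
gripper_force: 25.4
```

{"fn": "step_arm", "kwargs": {"rows": [[[0,0,0.0005,0],[0,0,0.001,0],[0,0,0.001,0]]]}}

```text
t: 20.2
eef_pos: [0.6517, 0.1155, 0.0087]
ee_rot: [0.0, 0.195, 0.981, 0.0]
ft_force: [0.0, 0.5, -0.6]
gripper_width: 0.0407
gripper_force: 25.4
```

{"fn": "step_arm", "kwargs": {"rows": [[[0,0,0.0005,0],[0,0,0.001,0],[0,0,0.001,0]]]}}

```text
t: 20.45
eef_pos: [0.6518, 0.1155, 0.0086]
ee_rot: [0.0, 0.195, 0.981, 0.0]
ft_force: [-2.7, -1.0, 4.9]
gripper_width: 0.0409
gripper_force: 25.8
```

{"fn": "step_arm", "kwargs": {"rows": [[[0,0,0,0],[0,0,0,0],[0,0,0,0],[0,0,-0.005,0],[0,0,-0.02,0],[0,0,-0.045,0],[0,0,-0.08,0],[0,0,-0.1,0],[0,0,-0.1,0],[0,0,-0.1,0]]], "hand": 0.25}}

```text
t: 21.28
eef_pos: [0.6532, 0.1156, 0.111]
ee_rot: [0.003, 0.195, 0.981, 0.001]
ft_force: [0.2, 0.5, -0.1]
gripper_width: 0.0642
gripper_force: 0.0
```

```bash
python3 snap.py w13; python3 - <<'E'
from h import *;import pickle
st=pickle.load(open("pics/w11.pkl","rb"))
im=cv2.imread("pics/w11.png");hsv=cv2.cvtColor(im,cv2.COLOR_BGR2HSV)
m=cv2.inRange(hsv,(100,90,30),(125,255,255));k,l,s,c=cv2.connectedComponentsWithStats(m);i=1+s[1:,4].argmax();print(s[i])
th=np.linspace(0,6.28,200);p=proj("wrist",np.c_[.4695+.028*np.cos(th),.2385+.028*np.sin(th),np.full(200,.028)],st);print(p.min(0),p.max(0)-p.min(0))
print(delta([.4695,.2385,.06]))
E
```

```text
21.2833 [0.6532 0.1156 0.111 ] [0.0027 0.1946 0.9809 0.0007] [ 0.1584  0.4969 -0.1021]
[ 275  210   86   70 2686]
[272.0298 209.2456] [87.783  83.2633]
[0.2155 0.044  0.0483]
```

{"fn": "step_arm", "kwargs": {"rows": [[[0.01,0.002,0,0],[0.03,0.006,0,0],[0.058,0.012,0,0],[0.088,0.018,0,0],[0.118,0.025,0,0],[0.148,0.031,0,0],[0.175,0.037,0,0],[0.198,0.042,0,0],[0.211,0.045,0,0],[0.215,0.045,0.02,0],[0.215,0.045,0.045,0],[0.215,0.045,0.05,0]]], "hand": 0}}

```text
t: 22.33
eef_pos: [0.466, 0.2382, 0.0525]
ee_rot: [-0.004, 0.194, 0.981, -0.002]
ft_force: [-0.9, -1.2, -1.0]
gripper_width: 0.0854
gripper_force: 0.0
```

{"fn": "step_arm", "kwargs": {"rows": [[[0,0,0,0],[0,0,0,0],[0,0,0,0]]]}}

```text
t: 22.58
eef_pos: [0.4709, 0.2393, 0.0584]
ee_rot: [0.001, 0.195, 0.981, 0.0]
ft_force: [0.2, -0.1, 0.2]
gripper_width: 0.0856
gripper_force: 0.0
```

```bash
python3 snap.py w14; python3 - <<'E'
from h import *;import pickle
st=pickle.load(open("pics/w14.pkl","rb"))
im=cv2.imread("pics/w14.png");hsv=cv2.cvtColor(im,cv2.COLOR_BGR2HSV)
m=cv2.inRange(hsv,(100,90,30),(125,255,255));k,l,s,c=cv2.connectedComponentsWithStats(m);i=1+s[1:,4].argmax();print(s[i])
th=np.linspace(0,6.28,200);p=proj("wrist",np.c_[.4695+.028*np.cos(th),.239+.028*np.sin(th),np.full(200,.028)],st);print(p.min(0),p.max(0)-p.min(0))
print(delta([.4695,.239,.004]))
E
```

```text
22.5833 [0.4709 0.2393 0.0584] [0.0007 0.1949 0.9808 0.0004] [ 0.2213 -0.1378  0.2206]
[ 262  230  109  105 5915]
[258.8658 230.2443] [111.8252 103.0494]
[ 0.0015 -0.001   0.0547]
```

{"fn": "step_arm", "kwargs": {"rows": [[[0.001,0,0.01,0],[0.001,0,0.025,0],[0.001,0,0.04,0],[0.001,0,0.05,0],[0.001,0,0.054,0],[0.001,0,0.0545,0],[0.001,0,0.0545,0]]]}}

```text
t: 23.22
eef_pos: [0.4692, 0.2396, 0.0029]
ee_rot: [0.0, 0.195, 0.981, 0.0]
ft_force: [0.4, -0.3, 0.4]
gripper_width: 0.0853
gripper_force: 0.0
```

{"fn": "step_arm", "kwargs": {"rows": [[[0,0,0,0],[0,0,0,0],[0,0,0,0],[0,0,0,0],[0,0,0,0],[0,0,0,0]]], "hand": 1}}

```text
t: 23.72
eef_pos: [0.4698, 0.2399, 0.0039]
ee_rot: [0.001, 0.195, 0.981, 0.0]
ft_force: [-1.8, 0.2, 6.1]
gripper_width: 0.0551
gripper_force: 26.4
```

{"fn": "step_arm", "kwargs": {"rows": [[[0,0,-0.002,0],[0,0,-0.005,0],[0,0,-0.01,0],[0,0,-0.02,0],[0,0,-0.04,0],[0,0,-0.06,0],[0,0,-0.075,0],[0,0,-0.08,0],[0,0,-0.08,0],[0,0,-0.08,0]]]}}

```text
t: 24.55
eef_pos: [0.4688, 0.2395, 0.0827]
ee_rot: [-0.0, 0.195, 0.981, 0.0]
ft_force: [0.4, -1.1, -1.6]
gripper_width: 0.0549
gripper_force: 26.8
```

```bash
python3 snap.py w15; python3 - <<'E'
from h import *
print(delta([.4505,.0082,.0075]))
E
```

```text
24.55 [0.4688 0.2395 0.0827] [-0.      0.1947  0.9809  0.    ] [ 0.4483 -1.1057 -1.5532]
[-0.0719 -0.2203  0.0745]
```

{"fn": "step_arm", "kwargs": {"rows": [[[-0.003,-0.01,0,0],[-0.01,-0.03,0,0],[-0.019,-0.058,0,0],[-0.029,-0.088,0,0],[-0.039,-0.118,0,0],[-0.048,-0.148,0,0],[-0.058,-0.178,0,0],[-0.066,-0.203,0,0],[-0.071,-0.217,0,0],[-0.072,-0.22,0.01,0],[-0.072,-0.22,0.025,0],[-0.072,-0.22,0.03,0]]]}}

```text
t: 25.6
eef_pos: [0.4492, 0.0087, 0.0496]
ee_rot: [-0.003, 0.195, 0.981, -0.0]
ft_force: [0.0, 0.8, -1.1]
gripper_width: 0.0547
gripper_force: 26.9
```

{"fn": "step_arm", "kwargs": {"rows": [[[0,0,0.01,0],[0,0,0.02,0],[0,0,0.02,0],[0,0,0.02,0]]]}}

```text
t: 25.93
eef_pos: [0.4508, 0.0092, 0.0318]
ee_rot: [-0.001, 0.194, 0.981, -0.0]
ft_force: [-0.1, 0.7, -1.3]
gripper_width: 0.0547
gripper_force: 26.9
```

```bash
python3 snap.py w16; python3 - <<'E'
from h import *
print(delta([.4505,.0082,.0065]))
E
```

```text
25.9333 [0.4508 0.0092 0.0318] [-0.0011  0.1942  0.981  -0.0001] [-0.1193  0.6994 -1.2768]
[ 0.0006 -0.0012  0.0261]
```

{"fn": "step_arm", "kwargs": {"rows": [[[0,-0.001,0.008,0],[0,-0.001,0.015,0],[0,-0.001,0.02,0],[0,-0.001,0.023,0],[0,-0.001,0.024,0],[0,-0.001,0.0245,0],[0,-0.001,0.0245,0]]]}}

```text
t: 26.57
eef_pos: [0.4512, 0.0078, 0.0083]
ee_rot: [0.0, 0.195, 0.981, 0.0]
ft_force: [-0.5, 0.1, -0.8]
gripper_width: 0.0549
gripper_force: 26.9
```

{"fn": "step_arm", "kwargs": {"rows": [[[0,0,0.0005,0],[0,0,0.001,0],[0,0,0.001,0]]]}}

```text
t: 26.82
eef_pos: [0.4513, 0.0078, 0.0075]
ee_rot: [0.0, 0.195, 0.981, -0.0]
ft_force: [0.1, -0.7, -1.4]
gripper_width: 0.055
gripper_force: 26.9
```

{"fn": "step_arm", "kwargs": {"rows": [[[0,0,0.0005,0],[0,0,0.001,0],[0,0,0.001,0]]]}}

```text
t: 27.07
eef_pos: [0.4515, 0.0078, 0.0069]
ee_rot: [0.0, 0.195, 0.981, -0.0]
ft_force: [-2.4, -0.4, 3.5]
gripper_width: 0.0549
gripper_force: 27.2
```

Contact felt. I'll release, rise, and move back clear of the camera view.

{"fn": "step_arm", "kwargs": {"rows": [[[0,0,0,0],[0,0,0,0],[0,0,0,0],[0,0,0,0],[0,0,-0.005,0],[0,0,-0.02,0],[0,0,-0.045,0],[0,0,-0.08,0],[0,0,-0.12,0],[0,0,-0.16,0],[0,0,-0.19,0],[0,0,-0.2,0]]], "hand": 0}}

```text
t: 28.07
eef_pos: [0.4538, 0.0075, 0.2132]
ee_rot: [0.005, 0.195, 0.981, 0.0]
ft_force: [-0.1, 0.0, 0.9]
gripper_width: 0.0853
gripper_force: 0.0
```

{"fn": "step_arm", "kwargs": {"rows": [[[0.02,0,0,0],[0.04,0,0,0],[0.06,0,0,0],[0.06,0,0,0],[0.06,0,0,0]]]}}

```text
t: 28.48
eef_pos: [0.3952, 0.0309, 0.2058]
ee_rot: [0.0, 0.194, 0.981, -0.0]
ft_force: [0.9, -0.1, 0.4]
gripper_width: 0.0856
gripper_force: 0.0
```

```bash
python3 snap.py w17; python3 - <<'E'
from h import *
s=ctrl.grab_frame("scene")[:,:,::-1];t=ctrl.grab_frame("top")[:,:,::-1]
cv2.imwrite("pics/f.png",cv2.hconcat([cv2.resize(s[200:340,200:500],None,fx=2,fy=2)[:, :400*2][:,:600]]))
a=cv2.resize(s[205:335,205:425],(800,473)[0:2])
cv2.imwrite("pics/f.png",a);cv2.imwrite("pics/ftop.png",t)
E
```

```text
28.4833 [0.3952 0.0309 0.2058] [ 0.0001  0.1943  0.9809 -0.    ] [ 0.8516 -0.1439  0.4011]
```

View pics/f.png

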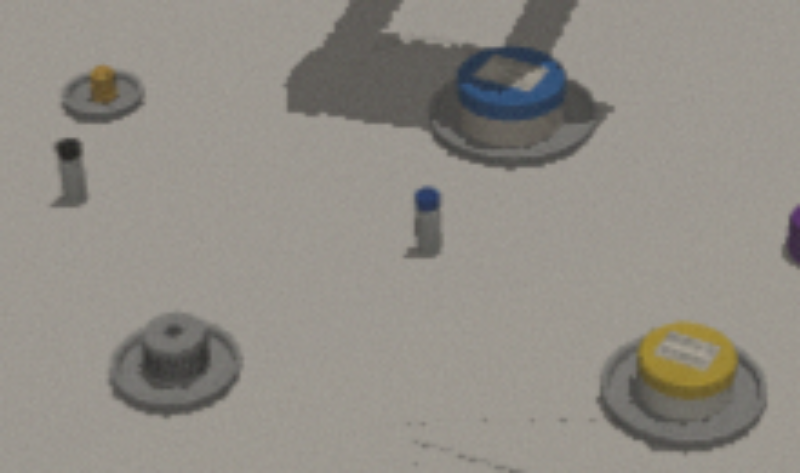

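The final scene shows all four parts upright in their dishes: cap nut (103,85), knurled nut (175,350), yellow-lid tin (688,365) and blue-lid tin (511,95). Both vials are still standing at (70,172) and (428,222).

```bash
python3 -c "
from plant import ctrl
print(ctrl.job_done())"
```

```text
the job is handed in; nothing more can be done
None
```

All four parts stand upright in their own dishes, smallest in the smallest up to largest in the largest, and both vials are still standing; I handed the job in at about 28.5 s of the 104 s allowed, and no verdict came back.

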